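# Latch a drive module into the empty bay of a lift controller rack

### The arm

A 6-joint arm with a two-finger parallel gripper is mounted at the origin on the work surface. World frame = base frame: x ahead of the robot, y to its left, z up, the work surface at z = 0. Lengths are in mm, angles in rad, forces in N, time in s.
With the tool pointing down it reaches from about 350 to 775 mm from the base axis. Payload 7.3 kg.
Tool frame: the origin (TCP) lies at the centre of the arm's flange, where the gripper is bolted on; the fingertips stand 178 mm ahead of it and the grasp point (between the pads) lies 159 mm ahead of it; z points along the fingers, y is the direction in which the jaws open and shut (so a half turn about z gives the same grasp; the last joint's range is limited). The gripper opens to 92 mm and grips with 3 to 60 N. Pads are 19 mm wide; open, the fingers measure 130 mm over their backs; the gripper's body (75 mm by 190 mm) begins 47 mm behind the grasp point.
Start: joints at [-1.294, 0.342, 1.524, -0, 1.275, -0.146], TCP at [215.435, -478.765, 404.741] pointing down, gripper open.
Joint ranges: [-2.53, 2.53], [-0.77, 2.02], [0.04, 2.7], [-1, 4.14], [0.28, 2.66], [-3.11, 3.11]. Speed limits (rad/s): [2.57, 2.57, 3.14, 3.14, 3.14, 3.14].

### API

Orientations are given as [roll, pitch, yaw] about the fixed x, y, z axes, in that order (R = Rz(yaw) Ry(pitch) Rx(roll)).
In Python, from plant import get_obs, capture, close_job gives the robot as it stands. The module is installed in compiled form; this text tells all that it offers.
- The arm moves only by the shell command python3 -m pendant 'ROWS'. ROWS is JSON, a list of rows, each a list of 3 entries, a list of its own where there are three numbers: the shift along the tool's x, y, z in m, then the turn, a rotation vector about the tool's x, y, z in rad, then the finger opening in m, from 0 to 0.0918. In form: [[[tx, ty, tz], [wx, wy, wz], fingers], ...]. A call has 1 to 10 rows; each row is the pose to reach, as a shift and turn from the pose commanded when the call began, along the tool's axes at that moment; what a row does not reach only later rows make up. A row lasts 1/12 s, in which the tool goes at most 41.7 mm and 7.16 degrees, less where a joint would pass 70% of its speed; a pose out of reach is approached as far as the arm can. A call with a gripper value outside its range is refused whole. The fingers move at their own pace and stop on an object; the grip force is fixed at half the most. Time passes only in rows, so rows that repeat a pose let the fingers close. It gives the time, the measured TCP pose, the force and the opening at its end, in the units of the state.
- get_obs(): the state, without advancing time (a new reading comes with each control period).
- capture(name): name is "scene" or "top" or "wrist"; returns a dict with "color" (480x640x3 uint8, red, green, blue), "mtx" (3x3 intrinsics, pixels), "rvec" (rotation vector, rad) and "tvec" (3), from world to camera coordinates, as OpenCV has them. Camera axes: x right, y down, z forward; pixel columns grow to the right and rows downward; lengths in mm; the calibration is good to about 2 mm. A picture is of the moment at which its call begins. There is no depth.
- close_job(): hands the job in, once; it reports no verdict.
The state is a dict: "time": time; "joint_positions": joint angles; "dq": joint speeds; "tau": joint torques, N m; "tool_pos": TCP position; "tcp_rot": TCP orientation; "contact_force": force on the tool from outside, world axes, zero at the start; "moment": the same for the moment, N m; "grip_width": finger opening in mm.
Only numpy, scipy, OpenCV 4.12 (cv2) and the standard library are available. Lean on these libraries where they do the work, as an engineer would, in place of code of your own. Each camera call takes 0.05 s, during which the arm holds its last target. There are 200 camera calls.

### The job

Fit the spare blue-labelled module into the one empty bay of the rack: press that bay's green pad down until its latch clicks open and stays open, slide the module along the shelf groove end first, and push it fully home so that the latch snaps shut into its groove by itself. Let go, leave the two loaded bays latched as they are, and do not disturb the tools and parts lying about.

Things in the scene. Friction and masses are not known exactly. Their poses are not given: they have to be found in the camera images.
- rack: Fixed aluminium plate on the table, 275 x 264 x 12 mm, with three identical bays side by side 80 mm apart along its y, in any order. Its bare front, 125 mm deep, is a loading shelf. Origin: on the table, below the middle of the line through the bay mouths; x points into the bays, away from the robot, y left. The plate spans x = -125 to 150 mm.
- bay_a: The empty bay: open-topped channel on the plate. Origin: middle of its mouth on the plate's top, where the module slides (12 mm above the table); x points into the bay, z up. Walls x = 0 to 100 mm, 54 mm apart inside, 5 mm thick, 50 mm high; flared guides 16 mm high widen the mouth to about 67 mm at x = -18 mm. Back stop at x = 92 mm, 30 mm high. Ears at x = 88 mm hold the latch pin, 64 mm high.
- latch_a (a joint): Angle of the empty bay's latch, rad: 0 shut (start), 0.4 open. Over-centre: springs to the nearer end, tipping at 0.2. About 2 N down on the pad opens it and it stays open. A module pushed in meets the lever's foot at the back of the bay over its last 10 mm or so, the push rising to some 6 to 8 N (up to 20 if the tool also bears down on it); that tips the lever and the hook snaps down into the module's groove.
- pad_a (a point): Middle of the top of the empty bay's green press pad (30 x 30 mm), behind the lever's pin. Latch shut: at x = 120, z = 68 mm in the bay's frame; goes down about 13 mm as the latch opens (tipping point 6.5 mm down, hard stop at the end).
- module: Spare module: loose black block 100 (x) x 50 (y) x 45 mm high, 0.2 to 0.4 kg, blue label on top and tail, lying on the table right way up. A groove 16 mm wide, 12 mm deep runs across its top, centred 15 mm ahead of the middle; brass contacts on the nose (+x), which goes in first. Origin: middle of underside. Fully home it is at x = 42 mm in bay_a's frame, tail 8 mm out of the mouth.
- latch_b (a joint): Latch angle of a loaded bay, same kind, shut at 0; to be left shut.
- latch_c (a joint): Latch angle of the other loaded bay, shut at 0; to be left shut.
- bay_b: A loaded bay, same make and same frame as bay_a.
- bay_c: The other loaded bay, same make and same frame as bay_a.
- module_b: Module with a white label, latched in bay_b, same size and frame as the spare one; leave alone.
- module_c: Module with a white label, latched in bay_c, same size and frame; leave alone.
- clamp_meter: Yellow clamp meter with a red ring jaw, 200 x 72 x 30 mm, lying on the table; origin under the middle of its yellow case, x towards the jaw. Leave alone.
- screwdriver: Screwdriver with a red handle, lying along its x, origin at its middle underneath. Leave alone.
- wrench: Steel wrench, lying along its x, origin at its middle underneath. Leave alone.
- jar: Closed jar, 60 mm across and 75 mm high, origin under its middle. Leave alone.
- parts_tray: Blue open tray 130 x 100 x 30 mm, origin under its middle. Leave alone.
- hook_a (a point): Underside middle of the empty bay's blunt steel latch hook, 8 mm long in x, 22 mm wide. Latch shut: in the bay's frame at x = 57, z = 37 mm, blocking the channel (a module cannot be shoved past it). Latch open: above z = 48 mm, clear of the module (45 mm high).

How it is judged:
By the outcome, as a careful person would: the job done as asked, in the order asked, and still so for the second after the job is handed in, with the robot touching nothing.
It also fails if it takes over 53 s, if anything falls off the work surface, if the arm or the gripper's body presses on something with over 40 N, if the wrist force passes 120 N, or if a joint passes its speed limit or range.

## Working session

There is one attempt and no reset: what is moved stays moved. The work goes in short steps, Python scripts to look and compute and a shell command to move; the robot and the scene stay as the last step left them, time stands still between calls to the robot, and variables do not carry over. Pictures are saved under pics/ and viewed, about 8 in all and at most 12, crops included, and the job is handed in when it is done.

```bash
mkdir -p pics; cat > h.py <<'E'
import numpy as np, cv2
from plant import get_obs, capture
from scipy.spatial.transform import Rotation as R
def snap(n,f):
    c=capture(n); cv2.imwrite('pics/%s.png'%f,c['color'][:,:,::-1]); np.savez('pics/%s.npz'%f,**c); return c
def load(f): return dict(np.load('pics/%s.npz'%f))
def ray(c,p,z):
    Rm=cv2.Rodrigues(c['rvec'])[0]; o=-Rm.T@c['tvec'].ravel()
    d=Rm.T@np.linalg.inv(c['mtx'])@np.array([p[0],p[1],1.]); return o+d*(z-o[2])/d[2]
def proj(c,P): return cv2.projectPoints(np.array(P,float).reshape(-1,1,3),c['rvec'],c['tvec'],c['mtx'],None)[0].reshape(-1,2)
E
python3 - <<'E'
from h import *
for n in('scene','top'):
    c=snap(n,n+'0'); Rm=cv2.Rodrigues(c['rvec'])[0]; print(n,-Rm.T@c['tvec'].ravel(),Rm.round(2).tolist(),c['mtx'][0,0])
print(get_obs())
E
```

```text
scene [1219.48715894  635.04030144  743.7568155 ] [[-0.63, 0.78, -0.01], [0.45, 0.35, -0.82], [-0.63, -0.52, -0.57]] 459.2122588265915
top [ 339.54431429   35.50207274 1593.77196953] [[0.02, -1.0, 0.0], [-1.0, -0.02, -0.07], [0.07, -0.0, -1.0]] 557.2944178573238
{'time': 0.1, 'joint_positions': array([-1.29399509e+00,  3.42664980e-01,  1.52490305e+00, -1.53624649e-05,
        1.27536625e+00, -1.46001957e-01]), 'dq': array([ 0.00083502, -0.00318628, -0.00414536,  0.00168824,  0.00029588,
       -0.00085965]), 'tau': array([ 1.65676120e-03, -4.32006490e+01, -2.44692779e+01,  7.19185523e-02,
        5.25902468e-02, -6.14501892e-05]), 'tool_pos': array([ 215.40474738, -478.65667635,  404.1145274 ]), 'tcp_rot': array([-3.14026316e+00, -1.80650561e-04,  4.22807554e-01]), 'contact_force': array([ 0.71486418,  0.18310563, -0.13545903]), 'moment': array([ 0.00501897,  0.03441467, -0.03058138]), 'grip_width': 91.6408357903978}
```

View pics/top0.png

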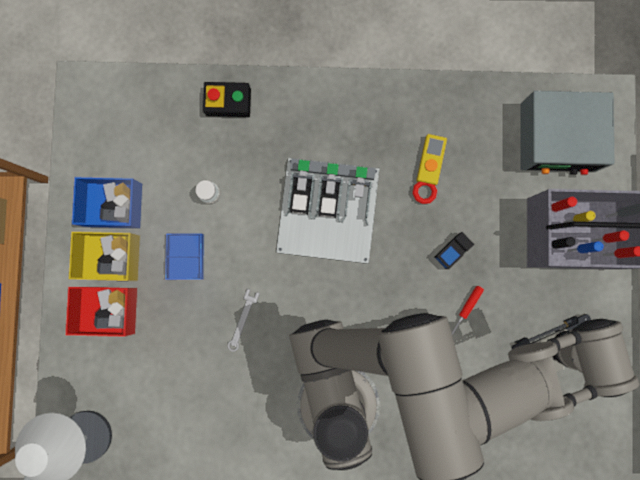

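View pics/scene0.png

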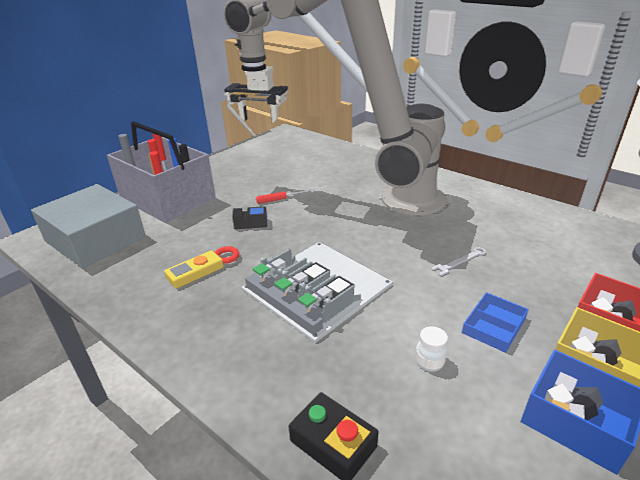

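The top view shows the empty bay on the right (about (358,190)). The spare module is at (453,250), with its label to the lower left and its nose probably to the upper right.

```bash
python3 - <<'E'
from h import *
c=load('top0'); im=c['color'][:,:,::-1]; hsv=cv2.cvtColor(im,cv2.COLOR_BGR2HSV)
a=cv2.resize(im[150:270,270:380],None,fx=5,fy=5,interpolation=cv2.INTER_CUBIC)
b=cv2.resize(im[225:275,425:480],None,fx=4.5,fy=4.5,interpolation=cv2.INTER_CUBIC)
o=np.zeros((600,800,3),np.uint8);o[:600,:550]=a;o[:b.shape[0],552:552+b.shape[1]]=b
s=load('scene0')['color'][:,:,::-1]
d=cv2.resize(s[200:236,225:276],None,fx=4.5,fy=4.5,interpolation=cv2.INTER_CUBIC); o[300:300+d.shape[0],552:552+d.shape[1]]=d
cv2.imwrite('pics/crop.png',o)
def comps(m,x0,y0,x1,y1,amin):
    k=np.zeros_like(m);k[y0:y1,x0:x1]=m[y0:y1,x0:x1]
    cs,_=cv2.findContours(k,cv2.RETR_EXTERNAL,cv2.CHAIN_APPROX_NONE)
    return [q for q in cs if cv2.contourArea(q)>amin]
for q in comps(cv2.inRange(hsv,(45,100,50),(80,255,255)),280,150,390,190,20):
    r=cv2.minAreaRect(q);print('pad',r,ray(c,r[0],80))
for nm,m,z in(('blue',cv2.inRange(hsv,(100,100,60),(125,255,255)),45),('dark',cv2.inRange(hsv,(0,0,0),(180,255,70)),45)):
    for q in comps(m,425,225,480,275,30):
        r=cv2.minAreaRect(q);print(nm,r);print(np.array([ray(c,p,z) for p in list(cv2.boxPoints(r))+[r[0]]]).round(1).tolist())
for q in comps(cv2.inRange(hsv,(0,0,150),(180,40,255)),270,150,390,270,500):
    r=cv2.minAreaRect(q);print('plate',r);print(np.array([ray(c,p,12) for p in cv2.boxPoints(r)]).round(1).tolist())
E
```

```text
pad ((360.9599914550781, 171.77999877929688), (10.60660171508789, 10.040916442871094), 8.13010311126709) [649.18657967 -46.23688895  80.        ]
pad ((332.2461853027344, 168.53076171875), (10.791021347045898, 10.170848846435547), 7.125016689300537) [656.36456308  32.9045852   80.        ]
pad ((303.2439270019531, 165.30490112304688), (10.711859703063965, 10.490996360778809), 6.340190887451172) [663.4630819  112.88670858  80.        ]
blue ((449.75006103515625, 255.25003051757812), (14.142134666442871, 14.849242210388184), 45.0)
[[425.7, -271.2, 45.0], [455.7, -300.2, 45.0], [428.4, -328.3, 45.0], [398.5, -299.2, 45.0], [427.1, -299.7, 45.0]]
dark ((453.50006103515625, 250.00003051757812), (19.091880798339844, 37.47665786743164), 45.0)
[[422.5, -254.5, 45.0], [498.3, -327.8, 45.0], [461.4, -365.7, 45.0], [385.9, -292.4, 45.0], [441.9, -310.1, 45.0]]
plate ((327.7080383300781, 210.19708251953125), (92.99836730957031, 95.36725616455078), 6.581944942474365)
[[426.0, 186.9, 12.0], [699.7, 163.8, 12.0], [674.9, -102.6, 12.0], [401.8, -76.1, 12.0]]
```

View pics/crop.png

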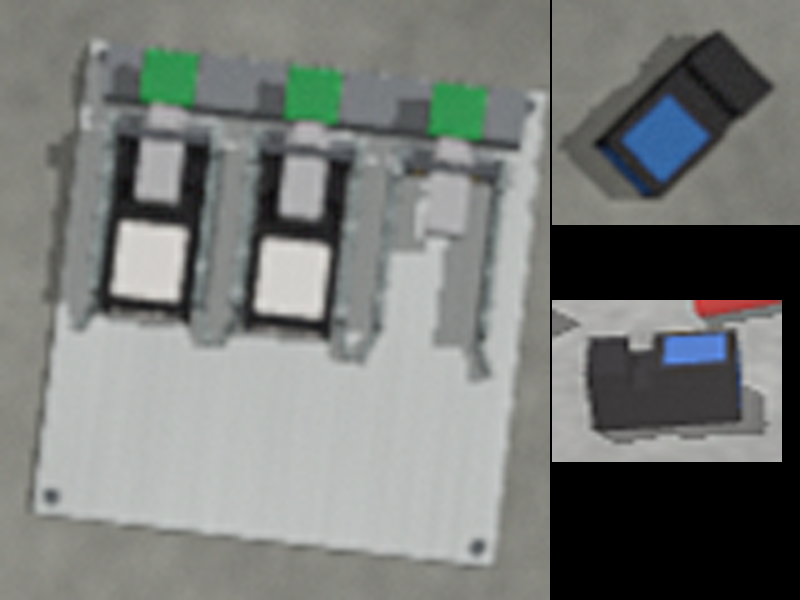

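The crop shows the groove and nose pointing to +x,-y (yaw about -44°), and the scene crop confirms it. The pads are 160 mm apart end to end, as they should be, which gives a rack yaw of about -5.1°. Pad_a is at (649,-46,80), and the mid-front of the plate agrees within 2 mm. I'll press the pad first.

```bash
cat >> h.py <<'E'
def to(x,y,z,yaw=None):
    o=get_obs(); Rt=R.from_euler('xyz',o['tcp_rot']); yaw=o['tcp_rot'][2] if yaw is None else yaw
    G=R.from_euler('xyz',[np.pi,0,yaw]); p=o['tool_pos']
    print('t',round(o['time'],2),'pos',p.round(1),'rot',o['tcp_rot'].round(4),'F',o['contact_force'].round(1),'w',round(o['grip_width'],1))
    print('shift m',(Rt.inv().apply(np.array([x,y,z])-p)/1000).round(4),'turn',(Rt.inv()*G).as_rotvec().round(4))
YAW=-0.0895; EX=np.array([np.cos(YAW),np.sin(YAW)]); EY=np.array([-EX[1],EX[0]]); BAY=np.array([649.2,-46.2])-120*EX
def bay(x,y=0): return BAY+x*EX+y*EY
E
python3 -m pendant '[[[0.573,-0.216,0.08],[0,0,0.512],0],[[0.573,-0.216,0.08],[0,0,0.512],0],[[0.573,-0.216,0.08],[0,0,0.512],0],[[0.573,-0.216,0.08],[0,0,0.512],0],[[0.573,-0.216,0.08],[0,0,0.512],0],[[0.573,-0.216,0.08],[0,0,0.512],0],[[0.573,-0.216,0.08],[0,0,0.512],0],[[0.573,-0.216,0.08],[0,0,0.512],0],[[0.573,-0.216,0.08],[0,0,0.512],0],[[0.573,-0.216,0.08],[0,0,0.512],0]]'
python3 -c "
from h import *
to(649.2,-46.2,320,YAW)"
```

```text
time: 0.93
tool_pos: [498.6, -196.4, 352.3]
tcp_rot: [-3.142, 0.0, -0.089]
contact_force: [0.5, -1.0, 0.2]
grip_width: 29.7
t 0.93 pos [ 498.6 -196.4  352.3] rot [-3.1415e+00  5.0000e-04 -8.9100e-02] F [ 0.5 -1.   0.2] w 29.7
shift m [ 0.1366 -0.163   0.0322] turn [-0.0001  0.0005  0.0004]
```

```bash
python3 -m pendant '[[[0.135,-0.161,0.03],[0,0,0],0],[[0.135,-0.161,0.03],[0,0,0],0],[[0.135,-0.161,0.03],[0,0,0],0],[[0.135,-0.161,0.03],[0,0,0],0],[[0.135,-0.161,0.03],[0,0,0],0],[[0.135,-0.161,0.03],[0,0,0],0],[[0.135,-0.161,0.03],[0,0,0],0],[[0.135,-0.161,0.03],[0,0,0],0]]'
python3 -c "
from h import *
to(649.2,-46.2,258,YAW)
c=snap('wrist','w1')
g=cv2.inRange(cv2.cvtColor(c['color'],cv2.COLOR_RGB2HSV),(45,100,50),(80,255,255))
for q in cv2.findContours(g,0,1)[0]:
    if cv2.contourArea(q)>200: r=cv2.minAreaRect(q); print(r, ray(c,r[0],80))
"
```

```text
time: 1.6
tool_pos: [646.1, -49.8, 321.9]
tcp_rot: [3.141, 0.002, -0.088]
contact_force: [0.4, 0.0, -0.1]
grip_width: 0.8
t 1.6 pos [646.1 -49.8 321.9] rot [ 3.1412e+00  1.9000e-03 -8.8300e-02] F [ 0.4  0.  -0.1] w 0.8
shift m [ 0.0029 -0.0039  0.0639] turn [0.0004 0.0019 0.0012]
((314.0, 247.0), (42.0, 44.0), 90.0) [649.4357179  -47.70132112  80.        ]
((197.05165100097656, 246.49819946289062), (44.35295104980469, 47.213321685791016), 88.02507019042969) [656.69952603  31.06950618  80.        ]
((80.49999237060547, 245.99998474121094), (43.52585983276367, 53.93346405029297), 88.02507019042969) [663.9335243  109.53160294  80.        ]
```

View pics/w1.png

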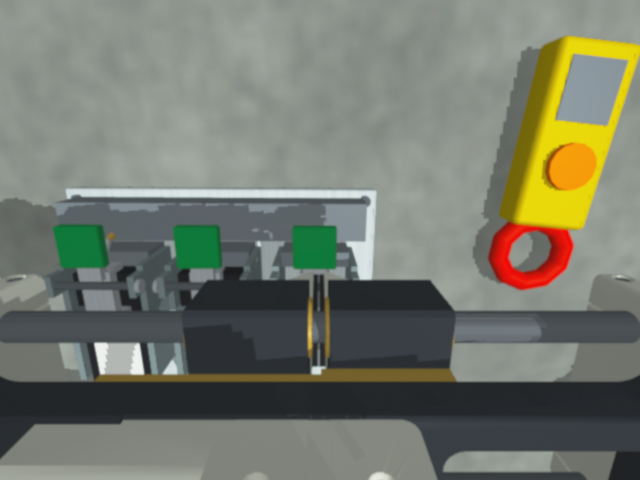

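The wrist view shows pad_a at (314,247), which casts to (649.4,-47.7), in agreement with the top view. Now I'll press it down.

```bash
python3 -m pendant '[[[0.003,-0.003,0.03],[0,0.002,0.001],0],[[0.003,-0.003,0.055],[0,0.002,0.001],0],[[0.003,-0.003,0.058],[0,0.002,0.001],0],[[0.003,-0.003,0.061],[0,0.002,0.001],0],[[0.003,-0.003,0.064],[0,0.002,0.001],0],[[0.003,-0.003,0.067],[0,0.002,0.001],0],[[0.003,-0.003,0.07],[0,0.002,0.001],0],[[0.003,-0.003,0.072],[0,0.002,0.001],0],[[0.003,-0.003,0.072],[0,0.002,0.001],0]]'
python3 -c "
from h import *
to(649.2,-46.7,247,YAW)"
```

```text
time: 2.4
tool_pos: [649.5, -47.1, 250.8]
tcp_rot: [-3.142, -0.002, -0.09]
contact_force: [-0.7, 1.5, -0.3]
grip_width: 0.8
t 2.4 pos [649.5 -47.1 250.8] rot [-3.1416e+00 -1.8000e-03 -9.0200e-02] F [-0.7  1.5 -0.3] w 0.8
shift m [-0.0003 -0.0004  0.0038] turn [-0.     -0.0018 -0.0007]
```

```bash
python3 -m pendant '[[[0,0,0.002],[0,0,0],0],[[0,0,0.004],[0,0,0],0],[[0,0,0.005],[0,0,0],0],[[0,0,0.005],[0,0,0],0]]'
python3 -m pendant '[[[0,0,-0.03],[0,0,0],0],[[0,0,-0.07],[0,0,0],0],[[0,0,-0.1],[0,0,0],0],[[0,0,-0.1],[0,0,0],0],[[0,0,-0.1],[0,0,0],0]]'
python3 -c "
from h import *
to(440,-310,340,-0.767)
c=snap('wrist','w2')
g=cv2.inRange(cv2.cvtColor(c['color'],cv2.COLOR_RGB2HSV),(45,100,50),(80,255,255))
for q in cv2.findContours(g,0,1)[0]:
    if cv2.contourArea(q)>200: r=cv2.minAreaRect(q); print(r, ray(c,r[0],80), ray(c,r[0],67))
c=snap('scene','s2'); im=c['color'][:,:,::-1]
cv2.imwrite('pics/s2c.png',cv2.resize(im[235:345,230:400],None,fx=4.5,fy=4.5,interpolation=cv2.INTER_CUBIC))
"
```

```text
time: 2.73
tool_pos: [649.9, -47.0, 248.0]
tcp_rot: [3.141, -0.004, -0.09]
contact_force: [-2.6, 1.0, 11.6]
grip_width: 0.7
time: 3.15
tool_pos: [649.6, -47.0, 348.1]
tcp_rot: [3.141, -0.007, -0.09]
contact_force: [0.9, -0.2, -0.4]
grip_width: 0.5
t 3.15 pos [649.6 -47.  348.1] rot [ 3.1411 -0.0066 -0.0899] F [ 0.9 -0.2 -0.4] w 0.5
shift m [-0.1852  0.2807  0.007 ] turn [-0.0018 -0.0066  0.677 ]
((213.3057861328125, 243.94979858398438), (39.35551834106445, 41.507774353027344), 87.79740142822266) [656.26310018  31.37214924  80.        ] [652.80444944  35.84268321  67.        ]
((108.61744689941406, 243.05319213867188), (39.4323844909668, 46.119747161865234), 87.79740142822266) [663.98664726 109.87042708  80.        ] [660.93195384 118.44658164  67.        ]
((318.5, 240.5), (37.0, 37.0), 90.0) [651.89344298 -47.90729381  80.        ] [648.20625023 -47.58323696  67.        ]
```

View pics/s2c.png

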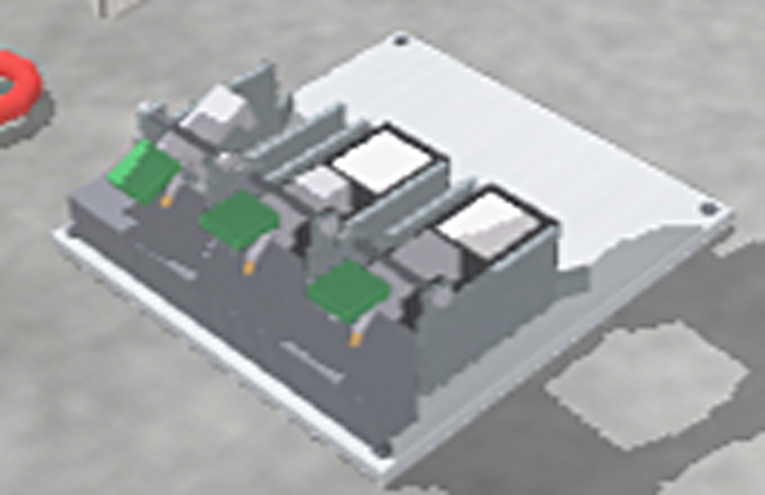

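The latch is open and stays open. Pad_a is visibly lower and tilted at (145,170), with its lever raised. The press met 11.6 N at the stop. Next I'll hover above the module.

```bash
python3 -m pendant '[[[-0.185,0.281,0],[0,-0.006,0.677],0.0918],[[-0.185,0.281,0],[0,-0.006,0.677],0.0918],[[-0.185,0.281,0],[0,-0.006,0.677],0.0918],[[-0.185,0.281,0],[0,-0.006,0.677],0.0918],[[-0.185,0.281,0],[0,-0.006,0.677],0.0918],[[-0.185,0.281,0],[0,-0.006,0.677],0.0918],[[-0.185,0.281,0],[0,-0.006,0.677],0.0918],[[-0.185,0.281,0],[0,-0.006,0.677],0.0918],[[-0.185,0.281,0],[0,-0.006,0.677],0.0918],[[-0.185,0.281,0],[0,-0.006,0.677],0.0918]]'
python3 -m pendant '[[[0,0,0],[0,0,0],0.0918],[[0,0,0],[0,0,0],0.0918]]'
python3 -c "
from h import *
to(440,-310,340,-0.767)
c=snap('wrist','w3'); hsv=cv2.cvtColor(c['color'],cv2.COLOR_RGB2HSV)
g=cv2.inRange(hsv,(100,100,60),(125,255,255))
for q in cv2.findContours(g,0,1)[0]:
    if cv2.contourArea(q)>200: r=cv2.minAreaRect(q); print(r, np.array([ray(c,p,45)[:2] for p in [r[0]]+list(cv2.boxPoints(r))]).round(1).tolist())
"
```

```text
time: 4.08
tool_pos: [438.3, -312.0, 343.9]
tcp_rot: [3.141, 0.007, -0.772]
contact_force: [-0.1, 0.6, -1.0]
grip_width: 62.6
time: 4.25
tool_pos: [440.5, -309.3, 344.6]
tcp_rot: [3.141, 0.006, -0.766]
contact_force: [-1.4, -0.4, -0.1]
grip_width: 75.7
t 4.25 pos [ 440.5 -309.3  344.6] rot [ 3.1412  0.0056 -0.7659] F [-1.4 -0.4 -0.1] w 75.7
shift m [0.0002 0.0009 0.0046] turn [0.0003 0.0056 0.0011]
((322.5, 247.5), (47.0, 45.0), 90.0) [[425.9, -300.7], [453.9, -301.4], [427.8, -328.5], [396.9, -300.0], [424.0, -271.8]]
```

View pics/w3.png

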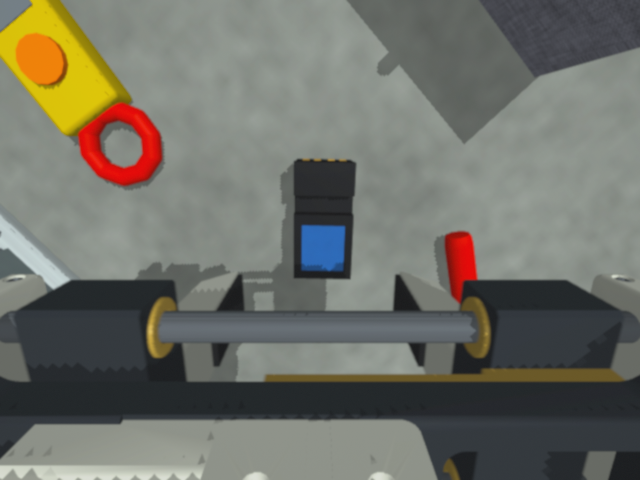

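The module is square under the gripper, with its nose and contacts up at row 160, its tail at row 278 and sides at columns 295 and 354. The screwdriver is more than 100 mm to the right. I'll compute the grasp pose now.

```bash
python3 -c "
from h import *
c=load('w3'); hsv=cv2.cvtColor(c['color'],cv2.COLOR_RGB2HSV)
m=cv2.inRange(hsv,(0,0,0),(180,255,75))|cv2.inRange(hsv,(100,100,60),(125,255,255))
k=np.zeros_like(m);k[150:279,270:380]=m[150:279,270:380]
q=max(cv2.findContours(k,0,1)[0],key=cv2.contourArea); r=cv2.minAreaRect(q);print(r)
P=np.array([ray(c,p,45)[:2] for p in cv2.boxPoints(r)]);print(P.round(1).tolist(),np.linalg.norm(np.roll(P,1,0)-P,axis=1))
for row in(170,200,230,260,272): print(row,np.where(k[row])[0][[0,-1]])
t=[ray(c,p,45)[:2] for p in((295,278),(352,278))];t2=[ray(c,p,45)[:2] for p in((295,215),(352,215))]
print(t,t2); tail=(t[0]+t[1])/2; d=-0.766; e=np.array([np.cos(d),np.sin(d)])
print('tail',tail,'centre',tail+50*e); g=tail+22*e; to(g[0],g[1],197,-0.766)
"
```

```text
((323.9981994628906, 218.69546508789062), (61.024749755859375, 119.14962768554688), 0.5208563208580017)
[[423.6, -262.7], [495.0, -335.4], [461.2, -370.0], [386.2, -300.9]] [ 53.44709192 101.92370999  48.44434257 101.99449943]
170 [294 354]
200 [295 351]
230 [294 351]
260 [294 350]
272 [293 349]
[array([ 422.34192942, -263.98282795]), array([ 387.77282603, -299.98007775])] [array([ 462.25997603, -303.78057362]), array([ 429.47980126, -337.91400112])]
tail [ 405.05737773 -281.98145285] centre [ 441.09185072 -316.64435457]
t 4.3 pos [ 440.7 -309.1  344.8] rot [ 3.1411  0.0051 -0.7652] F [ 1.  -0.6  1. ] w 79.8
shift m [-0.0217  0.0051  0.1479] turn [0.0004 0.0051 0.0008]
```

```bash
python3 -m pendant '[[[-0.022,0.005,0.03],[0,0.005,0.003],0.0918],[[-0.022,0.005,0.06],[0,0.005,0.003],0.0918],[[-0.022,0.005,0.09],[0,0.005,0.003],0.0918],[[-0.022,0.005,0.12],[0,0.005,0.003],0.0918],[[-0.022,0.005,0.14],[0,0.005,0.003],0.0918],[[-0.022,0.005,0.148],[0,0.005,0.003],0.0918],[[-0.022,0.005,0.148],[0,0.005,0.003],0.0918],[[-0.022,0.005,0.148],[0,0.005,0.003],0.0918]]'
python3 -m pendant '[[[0,0,0],[0,0,0],0.03],[[0,0,0],[0,0,0],0.03],[[0,0,0],[0,0,0],0.03],[[0,0,0],[0,0,0],0.03],[[0,0,0],[0,0,0],0.03],[[0,0,0],[0,0,0],0.03],[[0,0,0],[0,0,0],0.03]]'
python3 -c "
from h import *
to(419,-295,260,-0.769)"
```

```text
time: 4.97
tool_pos: [420.8, -297.9, 197.9]
tcp_rot: [3.141, -0.001, -0.769]
contact_force: [0.4, -0.1, 0.8]
grip_width: 91.6
time: 5.55
tool_pos: [420.1, -298.2, 197.7]
tcp_rot: [3.141, -0.001, -0.771]
contact_force: [-0.1, -0.0, 4.4]
grip_width: 50.1
t 5.55 pos [ 420.1 -298.2  197.7] rot [ 3.1414e+00 -1.2000e-03 -7.7050e-01] F [-0.1 -0.   4.4] w 50.1
shift m [-0.003  -0.0015 -0.0623] turn [ 0.0002 -0.0012 -0.0015]
```

Gripped at 50.1 mm, with the TCP 28 mm behind the module centre. Next I'll lift and carry it to the shelf.

```bash
python3 -m pendant '[[[0,0,-0.02],[0,0,0],0.03],[[0,0,-0.05],[0,0,0],0.03],[[0,0,-0.07],[0,0,0],0.03],[[0,0,-0.07],[0,0,0],0.03],[[0,0,-0.07],[0,0,0],0.03]]'
python3 -c "
from h import *
print(bay(-88),bay(0)); to(*bay(-88),262,YAW)"
```

```text
time: 5.97
tool_pos: [419.9, -298.2, 267.6]
tcp_rot: [3.141, -0.002, -0.77]
contact_force: [0.0, -0.1, -4.2]
grip_width: 49.9
[442.03251006 -27.60884318] [529.68029427 -35.47433261]
t 5.97 pos [ 419.9 -298.2  267.6] rot [ 3.1408e+00 -2.1000e-03 -7.7020e-01] F [ 0.  -0.1 -4.2] w 49.9
shift m [-0.1726 -0.2096  0.005 ] turn [ 0.0015 -0.0017 -0.6807]
```

```bash
python3 -m pendant '[[[-0.173,-0.21,0],[0,0,-0.681],0.03],[[-0.173,-0.21,0],[0,0,-0.681],0.03],[[-0.173,-0.21,0],[0,0,-0.681],0.03],[[-0.173,-0.21,0],[0,0,-0.681],0.03],[[-0.173,-0.21,0],[0,0,-0.681],0.03],[[-0.173,-0.21,0],[0,0,-0.681],0.03],[[-0.173,-0.21,0],[0,0,-0.681],0.03],[[-0.173,-0.21,0],[0,0,-0.681],0.03],[[-0.173,-0.21,0],[0,0,-0.681],0.03],[[-0.173,-0.21,0],[0,0,-0.681],0.03]]'
python3 -m pendant '[[[0,0,0],[0,0,0],0.03],[[0,0,0],[0,0,0],0.03]]'
python3 -c "
from h import *
to(*bay(-88),210,YAW); snap('wrist','w4')"
```

```text
time: 6.8
tool_pos: [441.8, -27.3, 266.0]
tcp_rot: [3.14, 0.002, -0.089]
contact_force: [1.4, -0.2, -4.2]
grip_width: 49.7
time: 6.97
tool_pos: [442.0, -28.1, 266.7]
tcp_rot: [3.14, 0.0, -0.091]
contact_force: [0.3, 0.8, -3.4]
grip_width: 49.9
t 6.97 pos [442.  -28.1 266.7] rot [ 3.1403e+00  5.0000e-04 -9.1100e-02] F [ 0.3  0.8 -3.4] w 49.9
shift m [ 0.     -0.0005  0.0567] turn [ 0.0013  0.0005 -0.0016]
```

View pics/w4.png

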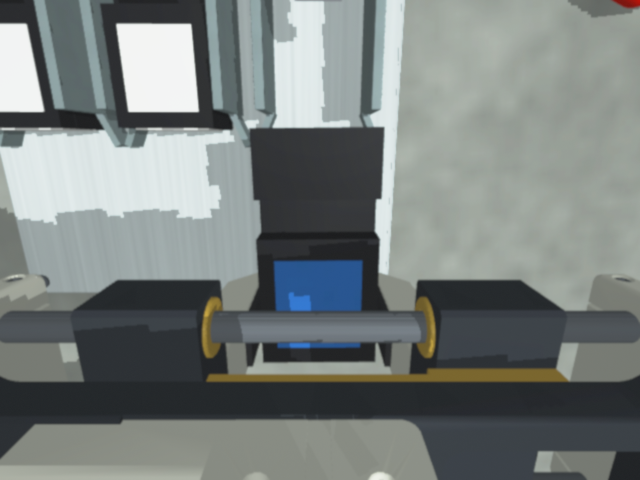

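The view shows the module centred at column 317 between the bay walls (columns 272 and 362, middle 317), and parallel to them. Lowering it onto the shelf.

```bash
python3 -m pendant '[[[0,0,0.03],[0.001,0,-0.001],0.03],[[0,0,0.05],[0.001,0,-0.001],0.03],[[0,0,0.054],[0.001,0,-0.001],0.03],[[0,0,0.056],[0.001,0,-0.001],0.03],[[0,0,0.057],[0.001,0,-0.001],0.03],[[0,0,0.057],[0.001,0,-0.001],0.03]]'
python3 -c "
from h import *
to(*bay(-88),209,YAW)"
```

```text
time: 7.52
tool_pos: [442.6, -27.4, 210.9]
tcp_rot: [3.141, -0.002, -0.089]
contact_force: [-0.1, 0.4, -3.8]
grip_width: 49.7
t 7.52 pos [442.6 -27.4 210.9] rot [ 3.1411e+00 -2.0000e-03 -8.8600e-02] F [-0.1  0.4 -3.8] w 49.7
shift m [-0.0005  0.0002  0.0019] turn [ 0.0005 -0.002   0.0009]
```

```bash
python3 -m pendant '[[[0,0,0.001],[0,-0.002,0],0.03],[[0,0,0.002],[0,-0.002,0],0.03],[[0,0,0.002],[0,-0.002,0],0.03]]'
python3 -m pendant '[[[0.004,0,0],[0,0,0],0.03],[[0.008,0,0],[0,0,0],0.03],[[0.012,0,0],[0,0,0],0.03],[[0.016,0,0],[0,0,0],0.03],[[0.02,0,0],[0,0,0],0.03],[[0.024,0,0],[0,0,0],0.03],[[0.028,0,0],[0,0,0],0.03],[[0.032,0,0],[0,0,0],0.03],[[0.032,0,0],[0,0,0],0.03]]'
python3 -c "
from h import *
to(*bay(-30),209,YAW);print((get_obs()['tool_pos'][:2]-BAY)@np.c_[EX,EY], get_obs()['moment'])"
```

```text
time: 7.77
tool_pos: [442.5, -27.3, 209.7]
tcp_rot: [3.141, -0.001, -0.088]
contact_force: [-3.1, -0.2, 8.2]
grip_width: 49.6
time: 8.52
tool_pos: [473.5, -29.8, 209.4]
tcp_rot: [3.141, 0.003, -0.088]
contact_force: [-6.7, 0.1, 10.2]
grip_width: 49.8
t 8.52 pos [473.5 -29.8 209.4] rot [ 3.1413  0.0033 -0.0879] F [-6.7  0.1 10.2] w 49.8
shift m [0.0265 0.0007 0.0003] turn [0.0003 0.0033 0.0016]
[-56.48974917   0.61476163] [0.23242982 1.4223663  0.03860214]
```

The nose is in the mouth and there is no side force. I'll continue while gripped, a little lighter on the plate.

```bash
python3 -m pendant '[[[0.004,0,-0.0005],[0,0.002,0],0.03],[[0.008,0,-0.0007],[0,0.002,0],0.03],[[0.012,0,-0.0007],[0,0.002,0],0.03],[[0.016,0,-0.0007],[0,0.002,0],0.03],[[0.02,0,-0.0007],[0,0.002,0],0.03],[[0.024,0,-0.0007],[0,0.002,0],0.03],[[0.028,0,-0.0007],[0,0.002,0],0.03],[[0.028,0,-0.0007],[0,0.002,0],0.03]]'
python3 -c "
from h import *
to(*bay(-30),209,YAW);print((get_obs()['tool_pos'][:2]-BAY)@np.c_[EX,EY], get_obs()['moment'])"
```

```text
time: 9.18
tool_pos: [502.3, -32.4, 209.4]
tcp_rot: [3.141, -0.0, -0.088]
contact_force: [-3.4, -0.4, 7.2]
grip_width: 49.6
t 9.18 pos [502.3 -32.4 209.4] rot [ 3.1413e+00 -4.0000e-04 -8.8100e-02] F [-3.4 -0.4  7.2] w 49.6
shift m [-0.0024  0.0006  0.0004] turn [ 0.0003 -0.0004  0.0014]
[-27.55950045   0.62046712] [0.2397219  0.9014896  0.03676083]
```

```bash
python3 -m pendant '[[[0,0,0],[0,0,0],0.062],[[0,0,0],[0,0,0],0.062],[[0,0,0],[0,0,0],0.062],[[0,0,0],[0,0,0],0.062]]'
python3 -m pendant '[[[0,0,-0.03],[0,0,0],0.062],[[0,0,-0.06],[0,0,0],0.062],[[-0.02,0,-0.06],[0,0,0],0.0],[[-0.058,0,-0.06],[0,0,0],0.0],[[-0.058,0,-0.06],[0,0,0],0],[[-0.058,0,-0.06],[0,0,0],0],[[-0.058,0,-0.06],[0,0,0],0],[[-0.058,0,-0.06],[0,0,0],0]]'
python3 -c "
from h import *
to(*bay(-84),204,YAW);print((get_obs()['tool_pos'][:2]-BAY)@np.c_[EX,EY])
c=snap('wrist','w5')"
```

```text
time: 9.52
tool_pos: [502.2, -32.5, 208.8]
tcp_rot: [3.141, -0.001, -0.088]
contact_force: [0.4, -0.1, 0.4]
grip_width: 61.7
time: 10.18
tool_pos: [445.2, -27.5, 269.0]
tcp_rot: [3.141, -0.002, -0.088]
contact_force: [0.8, -0.6, 0.5]
grip_width: 26.7
t 10.18 pos [445.2 -27.5 269. ] rot [ 3.1411e+00 -2.3000e-03 -8.8200e-02] F [ 0.8 -0.6  0.5] w 26.7
shift m [0.0007 0.0003 0.065 ] turn [ 0.0005 -0.0023  0.0013]
[-84.87443375   0.3608965 ]
```

View pics/w5.png

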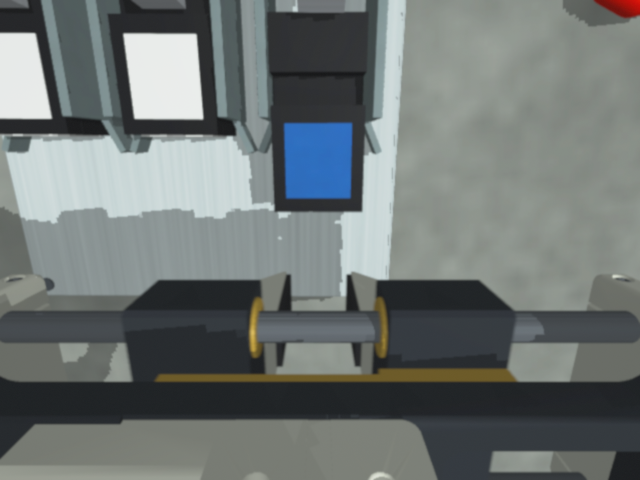

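The module sits square in the mouth, with its tail at row 211 and columns 273 to 363. Lowering the closed fingers behind it to push.

```bash
python3 -m pendant '[[[0,0,0.03],[0,-0.002,0],0],[[0,0,0.055],[0,-0.002,0],0],[[0,0,0.065],[0,-0.002,0],0],[[0,0,0.065],[0,-0.002,0],0],[[0,0,0.065],[0,-0.002,0],0]]'
python3 -m pendant '[[[0.01,0,0],[0,0,0],0],[[0.02,0,0],[0,0,0],0],[[0.025,0,0],[0,0,0],0],[[0.03,0,0],[0,0,0],0],[[0.035,0,0],[0,0,0],0],[[0.04,0,0],[0,0,0],0],[[0.045,0,0],[0,0,0],0],[[0.05,0,0],[0,0,0],0],[[0.05,0,0],[0,0,0],0]]'
python3 -c "
from h import *
to(*bay(-17.5),204,YAW);print((get_obs()['tool_pos'][:2]-BAY)@np.c_[EX,EY])"
```

```text
time: 10.65
tool_pos: [444.7, -27.4, 203.3]
tcp_rot: [3.141, 0.003, -0.088]
contact_force: [0.4, -0.7, 0.3]
grip_width: 0.9
time: 11.4
tool_pos: [495.1, -31.9, 203.8]
tcp_rot: [3.141, -0.001, -0.088]
contact_force: [0.6, -0.2, -0.0]
grip_width: 0.5
t 11.4 pos [495.1 -31.9 203.8] rot [ 3.1412e+00 -7.0000e-04 -8.8300e-02] F [ 0.6 -0.2 -0. ] w 0.5
shift m [ 0.0172  0.0005 -0.0002] turn [ 0.0004 -0.0007  0.0012]
[-34.74214216   0.47233612]
```

Hardly any force so far. The last 17 mm will go slowly.

```bash
python3 -m pendant '[[[0.002,0,0],[0,0,0],0],[[0.004,0,0],[0,0,0],0],[[0.006,0,0],[0,0,0],0],[[0.008,0,0],[0,0,0],0],[[0.01,0,0],[0,0,0],0],[[0.011,0,0],[0,0,0],0],[[0.012,0,0],[0,0,0],0],[[0.013,0,0],[0,0,0],0],[[0.014,0,0],[0,0,0],0]]'
python3 -c "
from h import *
to(*bay(-17.5),204,YAW);print((get_obs()['tool_pos'][:2]-BAY)@np.c_[EX,EY])"
```

```text
time: 12.15
tool_pos: [507.0, -32.8, 203.4]
tcp_rot: [3.142, 0.005, -0.088]
contact_force: [-5.0, 0.9, 1.3]
grip_width: 0.5
t 12.15 pos [507.  -32.8 203.4] rot [ 3.1416  0.0048 -0.0881] F [-5.   0.9  1.3] w 0.5
shift m [ 0.0054  0.0007 -0.0006] turn [0.     0.0048 0.0014]
[-22.86690764   0.64282838]
```

```bash
for i in 1 2 3; do python3 -m pendant '[[[0.001,0,0],[0,0,0],0],[[0.002,0,0],[0,0,0],0],[[0.002,0,0],[0,0,0],0]]' | grep -E 'pos|force'; done
python3 -c "
from h import *
to(*bay(-17.5),204,YAW);print((get_obs()['tool_pos'][:2]-BAY)@np.c_[EX,EY])"
```

```text
tool_pos: [510.4, -33.2, 203.6]
contact_force: [-1.0, -0.0, -0.9]
tool_pos: [511.4, -33.2, 203.6]
contact_force: [-5.6, -0.3, 3.5]
tool_pos: [512.1, -33.3, 203.5]
contact_force: [-12.0, 0.2, 9.2]
t 12.9 pos [512.1 -33.3 203.5] rot [ 3.1415  0.008  -0.088 ] F [-12.    0.2   9.2] w 0.2
shift m [ 0.0002  0.0006 -0.0005] turn [0.0001 0.008  0.0015]
[-17.72819009   0.58509897]
```

The force dropped at the snap and then rose against the stop, at the expected home position (-17.7 against -17.5 mm). I'll back off and look.

```bash
python3 -m pendant '[[[-0.03,0,0],[0,0,0],0],[[-0.06,0,-0.02],[0,0,0],0],[[-0.07,0,-0.06],[0,0,0],0],[[-0.07,0,-0.1],[0,0,0],0],[[-0.07,0,-0.1],[0,0,0],0],[[-0.07,0,-0.1],[0,0,0],0]]'
python3 -c "
from h import *
c=snap('wrist','w6');b=load('top0');d=snap('top','t6');s=snap('scene','s6'); im=s['color'][:,:,::-1]
a=cv2.resize(im[235:345,230:400],None,fx=4.5,fy=4.5,interpolation=cv2.INTER_CUBIC)[:,:460]
w=cv2.resize(c['color'][:,:,::-1],None,fx=.5,fy=.5); o=np.zeros((495,800,3),np.uint8);o[:,:460]=a;o[:240,470:790]=w[:, :320]
cv2.imwrite('pics/c6.png',o)
for n in('top0','t6'):
  q=load(n);h=cv2.cvtColor(q['color'],cv2.COLOR_RGB2HSV);g=cv2.inRange(h,(45,100,50),(80,255,255));g[:150]=0;g[190:]=0;g[:,:280]=0;g[:,390:]=0
  print(n,[cv2.minAreaRect(k)[:2] for k in cv2.findContours(g,0,1)[0] if cv2.contourArea(k)>20])
print(get_obs()['tool_pos'])
"
```

```text
time: 13.4
tool_pos: [445.2, -27.5, 306.3]
tcp_rot: [3.14, -0.006, -0.088]
contact_force: [-0.9, -0.2, 0.2]
grip_width: 0.6
top0 [((360.9599914550781, 171.77999877929688), (10.60660171508789, 10.040916442871094)), ((332.2461853027344, 168.53076171875), (10.791021347045898, 10.170848846435547)), ((303.2439270019531, 165.30490112304688), (10.711859703063965, 10.490996360778809))]
t6 [((360.9599914550781, 171.77999877929688), (10.60660171508789, 10.040916442871094)), ((332.2461853027344, 168.53076171875), (10.791021347045898, 10.170848846435547)), ((303.2439270019531, 165.30490112304688), (10.711859703063965, 10.490996360778809))]
[444.20709441 -27.28385797 302.92938917]
```

View pics/c6.png

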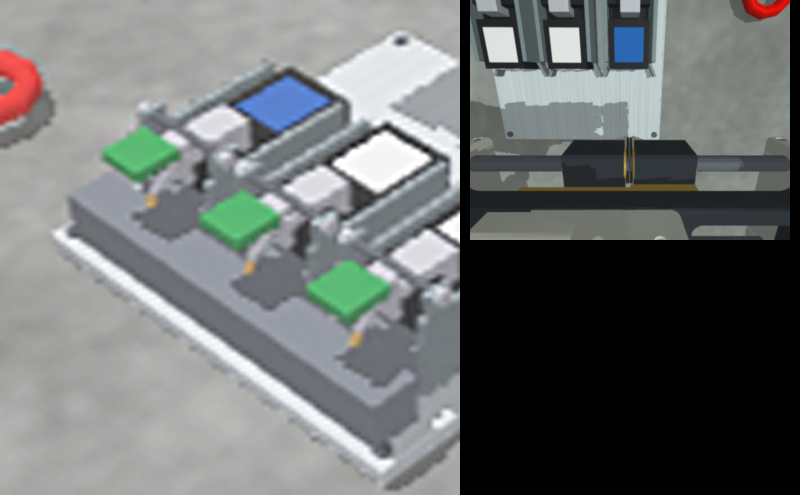

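The blue-labelled module is home at (285,105), level with its neighbours. All three pads are up and level. Pad_a is back at its shut pixel (361,172), so the latch has snapped shut. Nothing touches the robot, so I'll hand it in.

```bash
python3 -c "
from plant import close_job; print(close_job())"
```

```text
the job is handed in; nothing more can be done
None
```

The spare module is home in the empty bay with its latch snapped shut, and I handed the job in at about 13.6 s of the 53 s allowed.

- **Opening the latch:** I pressed the empty bay's pad to its hard stop, with 11.6 N measured. A picture taken after lifting off showed the latch staying open.
- **Inserting the module:** I gripped it near its tail, set it on the shelf and slid it nose first into the mouth. I then let go and pushed its tail with closed fingers. The push force dropped from 5 N to 1 N, which I took as the snap, then rose to 12 N against the back stop. The fingers stopped at -17.7 mm, where -17.5 mm was expected.
- **Last checks:** In the top view all three pads are at exactly their starting (shut) pixels. The module is level with its neighbours, the loaded bays look unchanged, and the arm is clear.

I compared only the pads numerically before and after, so I judged the tools and parts undisturbed from the path I took, without measuring them. No check failed or disagreed by more than about 2 mm, except that the two outer pads measured 157.4 mm apart in the wrist view instead of 160 mm.

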